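# Clamp the block that missed its bore

## Robot

A 6-joint arm with a two-finger parallel gripper is mounted at the origin on the work surface. World frame = base frame: x ahead of the robot, y to its left, z up, the work surface at z = 0. Lengths are in m, angles in degrees, forces in N, time in s.
With the tool pointing down it reaches from about 0.275 to 0.725 m from the base axis. Payload 15.9 kg.
Tool frame: the origin (TCP) lies on the centre line of the jaws, within the pads' length; the fingertips stand 14 mm ahead of it and the grasp point (between the pads) lies 5 mm behind it (manip.nose_length is the distance from the TCP to the fingertips, in m); z points along the fingers, y is the line along which they close (so a half turn about z gives the same grasp; the last joint's range is limited). The gripper opens to 85 mm and grips with 20 to 120 N. Pads are 22 mm wide; open, the fingers measure 114 mm over their backs; the gripper's body (76 mm by 85 mm) begins 54 mm behind the grasp point. The pads swing forward as they close: fully open they stand 13 mm farther back than shut.
Start: joints at [-75.229, 12.198, -1.971, 75.831, 0, 90], TCP at [0.127, -0.483, 0.245] pointing down, gripper open.
Joint ranges: [-170.91, 170.91], [-42.67, 98.43], [-65.05, 77.54], [-120.47, 116.71], [-90, 82.35], [-180, 180]. Speed limits (degrees/s): [108.29, 108.29, 136.94, 147.25, 180, 180].

## Interface

Orientations are given as [roll, pitch, yaw] about the fixed x, y, z axes, in that order (R = Rz(yaw) Ry(pitch) Rx(roll)).
In Python, from bench import readout, vision, workorder, manip gives the robot as it stands.
- The arm moves only by the shell command python3 -m creep 'ROWS' [OPENING] [FORCE]. ROWS is JSON, a list of rows, each a list of 6 numbers: the shift along the tool's x, y, z in m, then the turn, a rotation vector about the tool's x, y, z in rad. In form: [[dx, dy, dz, rx, ry, rz], ...]. A call has 1 to 10 rows; each row is the pose to reach, as a shift and turn from the pose commanded when the call began, along the tool's axes at that moment; what a row does not reach only later rows make up. A row lasts 1/8 s, in which the tool goes at most 62.5 mm and 10.7 degrees, less where a joint would pass 70% of its speed; a pose out of reach is approached as far as the arm can. A call with a gripper value outside its range is refused whole. OPENING is the opening, from 0 (shut) to 1 (fully open), set as the call begins (- or left out, the last holds). The fingers move at their own pace and stop on an object; FORCE is the grip in N (left out, the last holds). Time passes only in rows, so rows that repeat a pose let the fingers close. It gives the time, the measured TCP pose, the force, the opening and the grip force at its end, in the units of the state.
- readout.sense(): the state, without advancing time (a new reading comes with each control period).
- vision.grab_frame(name): name is "scene" or "top" or "wrist"; returns a dict with "image" (400x640x3 uint8, blue, green, red), "intrinsics" (3x3 intrinsics, pixels), "R" (3x3) and "t" (3): a world point X has camera coordinates R X + t. Camera axes: x right, y down, z forward; pixel columns grow to the right and rows downward; lengths in m; the calibration is good to about 2 mm. A picture is of the moment at which its call begins. There is no depth.
- workorder.hand_in(): hands the job in; it is judged then, once.
The state is a dict: "time_s": time; "qpos": joint angles; "joint_vel": joint speeds; "joint_efforts": joint torques, N m; "ee_pos": TCP position; "eef_rot": TCP orientation; "force": force on the tool from outside, world axes, zero at the start; "wrist_torque": the same for the moment, N m; "gripper_width": finger opening in m; "grip_force": force on a finger pad.
Only numpy, scipy, OpenCV 4.12 (cv2) and the standard library are available. Lean on these libraries where they do the work, as an engineer would, in place of code of your own. Each camera call takes 0.05 s, during which the arm holds its last target. There are 200 camera calls.

## Task

Three manifold blocks sit loose in the clamping fixture, and one of them was missed: it has no big bore in its top. Clamp only that block for drilling: take the large T-handle hex key from its stand, fit it in the socket of that block's cam and turn the cam clockwise until it holds the block tight against its rear stop. Leave the other two cams and blocks as they are and put the key back in its hole in the stand.

Things in the scene. Friction and masses are not known exactly. Their poses are not given: they have to be found in the camera images.
- undrilled_center (a point): centre (17 mm above its foot) of the block that missed its bore: plain aluminium, 50 x 50 x 34 mm, top closed but for four tiny corner holes
- drilled_a_center (a point): centre of one finished block: same size, a 24 mm bore in its top
- drilled_b_center (a point): centre of the other finished block, same as the first
- undrilled: that undrilled block, origin under its centre
- nest_1 (a point): point on the fixture (a 150 x 300 x 16 mm steel plate lying on the bench) where the centre of a block lies when seated against the rear stop of nest 1; x axis points from the cam to the stop, y to the neighbouring nest, z up. Nests are 95 mm apart, 1 at +y. A loose block sits 0 to 5 mm off this point
- nest_2 (a point): the same for the middle nest
- nest_3 (a point): the same for the nest at -y
- socket_1 (a point): mouth of the upright hex socket (17.8 mm across flats, 16 mm deep) in the top of nest 1's cam, on the cam's pivot, 42 mm above the bench and 54 mm from the nest point on its -x side. How its hexagon stands is not given: press lightly and turn the key until it drops in (within 60 degrees of turn; it fits within about 5 degrees either way)
- socket_2 (a point): the same for nest 2's cam
- socket_3 (a point): the same for nest 3's cam
- cam_1 (a joint): nest 1's cam, a steel teardrop 50 mm long, 26 mm high on an upright pivot: 0 = open (nose 80 degrees off the block), grows clockwise from above; starts 0 to 0.25. Nose meets a seated block at about 1.10, presses some 10 N at 1.13; stop at 1.22 rad. Stays where left (0.06 N m). Key play 0.09 rad each way: if the cam stalls short of tight, keep turning; forced far past tight the key rides over
- cam_2 (a joint): the same for nest 2's cam
- cam_3 (a joint): the same for nest 3's cam
- nose_1 (a point): tip of the nose of nest 1's cam, on its top face, 28 mm from the pivot
- nose_2 (a point): the same for nest 2's cam
- nose_3 (a point): the same for nest 3's cam
- key_grip (a point): centre of the grip bar of the large T-handle hex key: black bar 20 mm thick (along the key's x), 110 mm long (along its y), 16 mm high, square across the top of an upright hex shank; z points up along the shank. It is 139 mm above the tip
- key_tip (a point): lower end of its shank, 17 mm across flats (19.6 mm over the corners), edge tapered over the last 3 mm
- hex_key: the large key (about 0.34 kg), origin at its tip; it starts upright in its stand
- stand_hole (a point): mouth of the large key's own hole, round, 24 mm wide, 48 mm deep, in a blue 150 x 56 mm key stand, 60 mm above the bench; z up. A smaller T-key with an 80 mm bar stands in the other hole, 90 mm away
Mind the look-alikes: they are no part of the job. Leave any turquoise look-alike of the hex_key alone. What is shaped like the part that bears stand_hole but green is not meant.

How it is judged (in metres and radians):
On the way, in this order (a step that is already met when the one before it is completed fails the run):
1. the large key stands in the socket of the undrilled block's cam, at least 8 mm deep (((horizontal distance between undrilled_center and nest_1 below 0.02 m and horizontal distance between key_tip and socket_1 below 0.004 m and z of key_tip in the frame of socket_1 below -0.008 m) or (horizontal distance between undrilled_center and nest_2 below 0.02 m and horizontal distance between key_tip and socket_2 below 0.004 m and z of key_tip in the frame of socket_2 below -0.008 m) or (horizontal distance between undrilled_center and nest_3 below 0.02 m and horizontal distance between key_tip and socket_3 below 0.004 m and z of key_tip in the frame of socket_3 below -0.008 m))), for 0.1 s.
2. that cam presses the undrilled block against its rear stop (((horizontal distance between undrilled_center and nest_1 below 0.02 m and value of joint cam_1 above 1 rad and x of undrilled_center in the frame of nest_1 above -0.0015 m and contact force between cam_1_lobe and undrilled above 3 N) or (horizontal distance between undrilled_center and nest_2 below 0.02 m and value of joint cam_2 above 1 rad and x of undrilled_center in the frame of nest_2 above -0.0015 m and contact force between cam_2_lobe and undrilled above 3 N) or (horizontal distance between undrilled_center and nest_3 below 0.02 m and value of joint cam_3 above 1 rad and x of undrilled_center in the frame of nest_3 above -0.0015 m and contact force between cam_3_lobe and undrilled above 3 N))), for 0.2 s.
At the end, for the whole second after the job is handed in: Undrilled block's cam turned 1.0 rad or more and pressing on it with over 3 N, block within 1.5 mm of its rear stop; other cams' noses within 4 mm and drilled blocks within 6 mm of their starts; large key at rest in its own stand hole, 30 mm deep or more, within 0.2 rad of upright (((horizontal distance between undrilled_center and nest_1 below 0.02 m and value of joint cam_1 above 1 rad and x of undrilled_center in the frame of nest_1 above -0.0015 m and contact force between cam_1_lobe and undrilled above 3 N and distance of each of nose_2, nose_3 from where it was at the start of the episode below 0.004 m) or (horizontal distance between undrilled_center and nest_2 below 0.02 m and value of joint cam_2 above 1 rad and x of undrilled_center in the frame of nest_2 above -0.0015 m and contact force between cam_2_lobe and undrilled above 3 N and distance of each of nose_1, nose_3 from where it was at the start of the episode below 0.004 m) or (horizontal distance between undrilled_center and nest_3 below 0.02 m and value of joint cam_3 above 1 rad and x of undrilled_center in the frame of nest_3 above -0.0015 m and contact force between cam_3_lobe and undrilled above 3 N and distance of each of nose_1, nose_2 from where it was at the start of the episode below 0.004 m)) and distance of each of drilled_a_center, drilled_b_center from where it was at the start of the episode below 0.006 m and horizontal distance between key_tip and stand_hole below 0.01 m and z of key_tip in the frame of stand_hole below -0.03 m and angle between key_grip's own z axis and vertical below 0.2 rad and linear speed of hex_key below 0.02 m/s); the robot touches nothing.
It also fails if it takes over 61 s, if anything falls off the work surface, if the arm or the gripper's body presses on something with over 40 N, if the wrist force passes 120 N, or if a joint passes its speed limit or range.

## Working session

There is one attempt and no reset: what is moved stays moved. The work goes in short steps, Python scripts to look and compute and a shell command to move; the robot and the scene stay as the last step left them, time stands still between calls to the robot, and variables do not carry over. Pictures are saved under pics/ and viewed, at most 10 in all, crops included, and the job is handed in when it is done.

```bash
mkdir -p pics; python3 - <<'E'
from bench import readout, vision
import cv2, pickle
s=readout.sense(); print({k:s[k] for k in ('time_s','ee_pos','eef_rot','force','gripper_width')})
for n in('scene','top'):
    f=vision.grab_frame(n); cv2.imwrite(f'pics/{n}0.png',f['image']); pickle.dump(f,open(f'{n}0.pkl','wb'))
    print(n,f['intrinsics'],f['R'],f['t'])
E
```

```text
{'time_s': 0.0, 'ee_pos': array([ 0.12740076, -0.48317195,  0.24480476]), 'eef_rot': array([-1.79935938e+02, -3.54598795e-04,  1.47705769e+01]), 'force': array([-1.05111529, -0.04142946,  0.02397083]), 'gripper_width': 0.08564228380967205}
scene [[390.1150119    0.         313.49895517]
 [  0.         390.1150119  193.80687857]
 [  0.           0.           1.        ]] [[-0.49867202  0.86668018  0.01384498]
 [ 0.7430903   0.43567488 -0.50794114]
 [-0.44625443 -0.24300797 -0.86128051]] [ 0.26332439 -0.27385121  1.437526  ]
top [[367.98380635   0.         317.61273955]
 [  0.         367.98380635 201.02342611]
 [  0.           0.           1.        ]] [[ 0.01056237 -0.99980499  0.01668576]
 [-0.99728236 -0.01174953 -0.07273126]
 [ 0.07291312 -0.0158722  -0.99721199]] [-0.04408715  0.4651282   0.97902763]
```

View pics/top0.png

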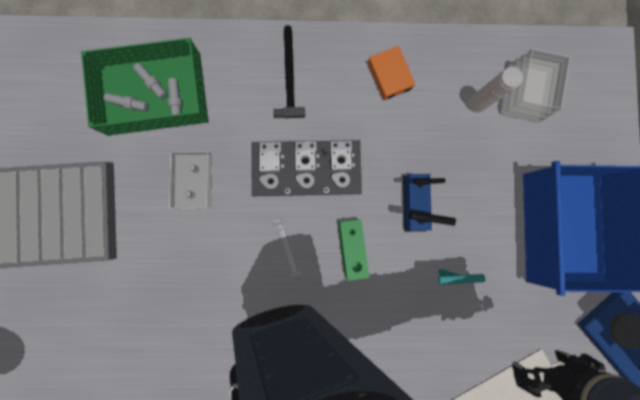

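View pics/scene0.png

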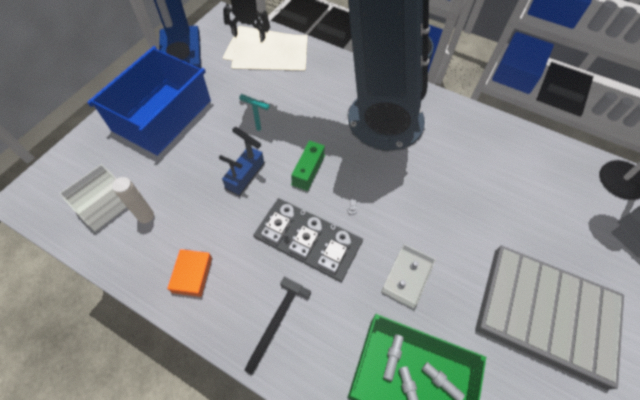

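The top view shows the undrilled block at (270,157), the leftmost nest, so +y and nest 1. Its cam is at (270,181). The drilled blocks are at (306,158) and (341,159). The large key's bar runs from (411,214) to (455,221) in the blue stand, and the scene view agrees.

```bash
cat > h.py <<'E'
import numpy as np, pickle, cv2
from bench import readout, vision
def ray(f,px,z):
    d=np.linalg.inv(f['intrinsics'])@np.array([px[0],px[1],1.]); R=np.array(f['R']); t=np.array(f['t'])
    c=-R.T@t; d=R.T@d; return c+d*(z-c[2])/d[2]
def proj(f,X):
    p=np.array(f['intrinsics'])@(np.array(f['R'])@np.array(X)+np.array(f['t'])); return p[:2]/p[2]
def shot(n,name):
    f=vision.grab_frame(n); cv2.imwrite(f'pics/{name}.png',f['image']); pickle.dump(f,open(f'{name}.pkl','wb')); return f
E
python3 - <<'E'
from h import *
f=pickle.load(open('top0.pkl','rb'))
hsv=cv2.cvtColor(f['image'],cv2.COLOR_BGR2HSV)
# dark bar in a window around the stand
roi=np.zeros(f['image'].shape[:2],np.uint8); roi[165:240,400:462]=1
m=((f['image'].max(2)<45)&(roi>0)).astype(np.uint8)
for c in cv2.findContours(m,0,1)[0]:
    if cv2.contourArea(c)>40:
        r=cv2.minAreaRect(c); b=cv2.boxPoints(r); w=[ray(f,p,.159) for p in b]
        print('bar',r,ray(f,r[0],.159).round(4)); print(np.round(w,3))
for n,p,z in(('sock1',(270,181),.042),('sock2',(306,181),.042),('sock3',(342,180),.042),('blk1',(270,157),.05),('blk3',(341,159),.05)): print(n,ray(f,p,z).round(4))
w=vision.grab_frame('wrist'); print(w['intrinsics']); s=readout.sense()
print('cam pos',-np.array(w['R']).T@w['t'],w['R'],s['ee_pos'],s['qpos'])
E
```

```text
bar ((431.2702941894531, 218.37840270996094), (46.031715393066406, 9.206343650817871), 9.462322235107422) [ 0.4179 -0.3014  0.159 ]
[[ 0.416 -0.247  0.159]
 [ 0.437 -0.25   0.159]
 [ 0.42  -0.356  0.159]
 [ 0.399 -0.352  0.159]]
bar ((428.0, 182.0), (6.0, 30.0), 90.0) [ 0.5029 -0.2947  0.159 ]
[[ 0.51  -0.259  0.159]
 [ 0.51  -0.33   0.159]
 [ 0.496 -0.33   0.159]
 [ 0.495 -0.259  0.159]]
sock1 [0.5154 0.088  0.042 ]
sock2 [ 0.5166 -0.0072  0.042 ]
sock3 [ 0.5205 -0.1026  0.042 ]
blk1 [0.5781 0.0884 0.05  ]
blk3 [ 0.5753 -0.099   0.05  ]
[[338.12538115   0.         324.4827853 ]
 [  0.         338.12538115 203.36123787]
 [  0.           0.           1.        ]]
cam pos [ 0.20767968 -0.46149514  0.37432647] [[ 0.25480961 -0.96699057 -0.00113765]
 [-0.91619847 -0.24180144  0.31955035]
 [-0.30927726 -0.08038219 -0.94756861]] [ 0.12741035 -0.48324351  0.24492918] [-7.52296513e+01  1.22200871e+01 -1.99786084e+00  7.58317850e+01
 -1.08408846e-04  8.99978200e+01]
```

```bash
cat >> h.py <<'E'
from scipy.spatial.transform import Rotation as Ro
def togo(x,y,z,yaw):
    s=readout.sense(); R=Ro.from_euler('xyz',s['eef_rot'],degrees=True); T=Ro.from_euler('xyz',[180,0,yaw],degrees=True)
    print('go',(R.inv().apply(np.array([x,y,z])-s['ee_pos'])).round(4),(R.inv()*T).as_rotvec().round(4), s['time_s'])
E
python3 -m creep '[[0,0,-0.05,0,0,0],[0.06,-0.02,-0.055,0,0,-0.18],[0.12,-0.04,-0.055,0,0,-0.36],[0.18,-0.055,-0.055,0,0,-0.54],[0.24,-0.075,-0.055,0,0,-0.72],[0.29,-0.09,-0.055,0,0,-0.9],[0.328,-0.102,-0.055,0,0,-1.08],[0.328,-0.102,-0.055,0,0,-1.152],[0.328,-0.102,-0.055,0,0,-1.152],[0.328,-0.102,-0.055,0,0,-1.152]]' 0.7
python3 - <<'E'
from h import *
f=shot('wrist','w1'); print(f['R'],f['t']); print(readout.sense()['ee_pos'],readout.sense()['eef_rot'])
print(proj(f,[.418,-.301,.159]),proj(f,[.418,-.301,.06]))
E
```

```text
time_s: 1.4
ee_pos: [0.4183, -0.3014, 0.3003]
eef_rot: [-180.0, -0.0, 80.6]
force: [0.6, -0.9, -0.3]
gripper_width: 0.0599
grip_force: 0.0
[[ 9.86653163e-01 -1.62835838e-01  1.60116818e-04]
 [-1.54345385e-01 -9.34893623e-01  3.19611350e-01]
 [-5.18944900e-02 -3.15370263e-01 -9.47548711e-01]] [-0.46232306 -0.27568577  0.36044057]
[ 0.41824236 -0.30151863  0.30032884] [ 1.79999898e+02 -1.20226351e-03  8.06408819e+01]
[323.45175103 193.82617678] [323.69419626 167.8076894 ]
```

View pics/w1.png

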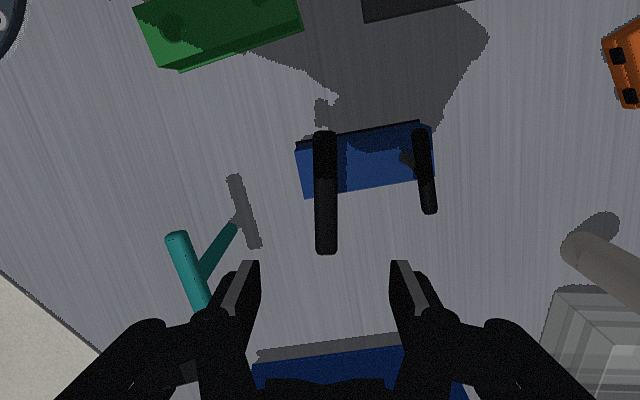

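The wrist view shows the bar at columns 313–337, rows 130–254, centred near (325,192), parallel to the pads and where I predicted it. The turquoise key is well to the left and clear. I'll compute the fine offset.

```bash
python3 - <<'E'
from h import *
f=pickle.load(open('w1.pkl','rb')); m=np.zeros((400,640),np.uint8); m[128:260,300:350]=(f['image'].max(2)<60)[128:260,300:350]
m=cv2.morphologyEx(m,cv2.MORPH_OPEN,np.ones((5,5)))
c=max(cv2.findContours(m,0,1)[0],key=cv2.contourArea); r=cv2.minAreaRect(c); b=cv2.boxPoints(r); w=np.array([ray(f,p,.159) for p in b])
print(r,w.round(4),w.mean(0).round(4)); e=[np.linalg.norm(w[i]-w[(i+1)%4]) for i in range(4)]; print(np.round(e,4))
i=int(np.argmax(e)); v=w[(i+1)%4]-w[i]; v*=np.sign(v[1]); yaw=np.degrees(np.arctan2(v[1],v[0])); print(yaw)
togo(*w.mean(0)[:2],.146,yaw)
# undrilled nest from the top
E
```

```text
((324.5, 192.5), (123.0, 49.0), 90.0) [[ 0.4082 -0.2469  0.159 ]
 [ 0.4463 -0.2532  0.159 ]
 [ 0.4313 -0.3599  0.159 ]
 [ 0.3882 -0.3528  0.159 ]] [ 0.4185 -0.3032  0.159 ]
[0.0386 0.1078 0.0436 0.1078]
81.9560568316154
go [-0.0016  0.0006  0.1543] [ 0.    -0.    -0.023] 1.45
```

```bash
python3 -m creep '[[-0.001,0.0005,0.05,0,0,0],[-0.001,0.0005,0.1,0,0,0],[-0.001,0.0005,0.13,0,0,0],[-0.001,0.0005,0.154,0,0,0],[-0.001,0.0005,0.154,0,0,0]]'; python3 -m creep '[[0,0,0,0,0,0],[0,0,0,0,0,0],[0,0,0,0,0,0],[0,0,0,0,0,0],[0,0,0,0,0,0]]' 0 120
python3 - <<'E'
from h import *
f=shot('scene','s2')
cv2.imwrite('pics/s2c.png',cv2.resize(f['image'][80:300,180:400],None,fx=2.6,fy=2.6))
E
```

```text
time_s: 2.08
ee_pos: [0.4178, -0.302, 0.1452]
eef_rot: [-179.9, -0.1, 80.7]
force: [0.3, 0.0, 1.0]
gripper_width: 0.0599
grip_force: 0.0
time_s: 2.7
ee_pos: [0.4196, -0.3028, 0.1477]
eef_rot: [179.9, 0.1, 80.8]
force: [-0.6, 1.1, 9.9]
gripper_width: 0.018
grip_force: 117.7
```

View pics/s2c.png

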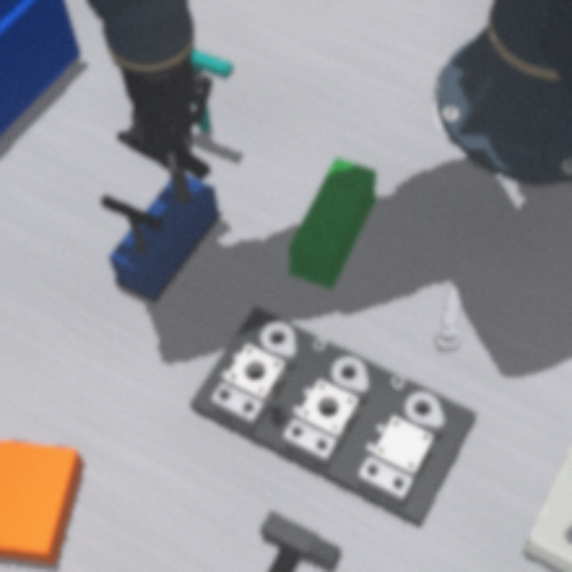

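The scene view shows the gripper on the large key in the blue stand. In the fixture, the right-hand (+y) block has no bore. Next I lift the key and look at the socket from near.

```bash
python3 -m creep '[[0,0,-0.03,0,0,0],[0,0,-0.06,0,0,0],[0,0,-0.09,0,0,0],[0,0,-0.11,0,0,0],[0,0,-0.11,0,0,0]]'; python3 - <<'E'
from h import *
togo(.515,.015,.257,80.8)
E
```

```text
time_s: 3.38
ee_pos: [0.4196, -0.3027, 0.2577]
eef_rot: [179.9, 0.1, 80.8]
force: [0.3, -0.1, -3.1]
gripper_width: 0.0181
grip_force: 118.7
go [0.3289 0.0432 0.0004] [ 0.0025  0.0012 -0.0005] 3.375
```

```bash
python3 -m creep '[[0.05,0,0,0,0,0],[0.1,0.01,0,0,0,0],[0.15,0.02,0,0,0,0],[0.2,0.025,0,0,0,0],[0.25,0.033,0,0,0,0],[0.3,0.04,0,0,0,0],[0.329,0.043,0,0,0,0],[0.329,0.043,0,0,0,0],[0.329,0.043,0,0,0,0]]'; python3 - <<'E'
from h import *
f=shot('wrist','w3'); print(proj(f,[.515,.088,.042])); s=readout.sense(); print(s['ee_pos'],proj(f,s['ee_pos']-[0,0,.134]))
E
```

```text
time_s: 4.5
ee_pos: [0.5138, 0.0153, 0.2556]
eef_rot: [-179.9, 0.0, 80.8]
force: [0.2, 0.3, -3.4]
gripper_width: 0.0179
grip_force: 118.5
[313.39662228 101.51276755]
[0.51380692 0.01501227 0.25578546] [324.10612841 197.226717  ]
```

View pics/w3.png

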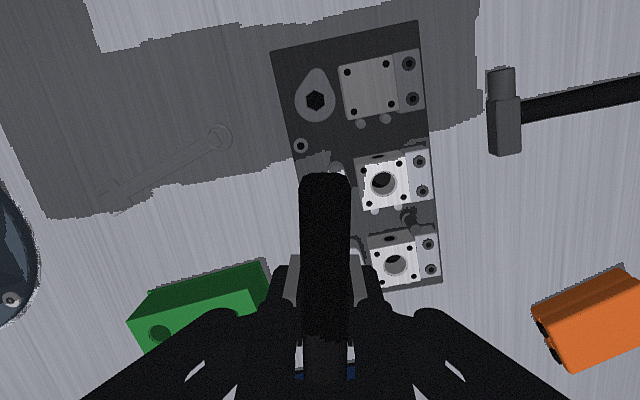

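The socket of the bore-less nest's cam shows as a dark hexagon at (315,101), with the cam nose near (318,68). I'll locate it precisely and estimate its hexagon phase.

```bash
python3 - <<'E'
from h import *
f=pickle.load(open('w3.pkl','rb')); g=f['image'].max(2).astype(np.uint8)
U=8; roi=cv2.resize(g[85:118,298:333],None,fx=U,fy=U,interpolation=cv2.INTER_CUBIC)
for th in(35,50,60):
    m=(roi<th).astype(np.uint8); cs=[c for c in cv2.findContours(m,0,1)[0] if cv2.pointPolygonTest(c,(17*U,16*U),False)>=0]
    if not cs: print(th,'none');continue
    c=cs[0]; p=(c[:,0,:]+.5)/U-.5+[298,85]; W=np.array([ray(f,q,.042) for q in p])[:,:2]
    M=cv2.moments(c); cen=ray(f,((M['m10']/M['m00']+.5)/U-.5+298,(M['m01']/M['m00']+.5)/U-.5+85),.042)
    d=W-cen[:2]; r=np.hypot(*d.T); a=np.arctan2(d[:,1],d[:,0])
    # resample uniformly in angle
    A=np.linspace(-np.pi,np.pi,720,endpoint=False); o=np.argsort(a); R=np.interp(A,a[o],r[o],period=2*np.pi)
    F=(R*np.exp(-6j*A)).mean(); print(th,cen.round(4),'area mm2',cv2.contourArea((W*1e3).astype(np.float32)),'r',r.min(),r.max(),'corner at deg',np.degrees(np.angle(F))/6,abs(F)/R.mean())
cv2.imwrite('pics/w3c.png',cv2.resize(f['image'][50:140,270:430],None,fx=5,fy=5,interpolation=cv2.INTER_CUBIC))
togo(cen[0],cen[1],.257,80.8)
E
```

```text
35 [0.5166 0.0891 0.042 ] area mm2 234.53959865879733 r 0.008023706950659142 0.009627832707664874 corner at deg -26.669746131253575 0.029698038025191997
50 [0.5166 0.089  0.042 ] area mm2 246.99006547394674 r 0.008236599688516515 0.009854998834979214 corner at deg -26.749850338175268 0.03004246397967954
60 [0.5166 0.089  0.042 ] area mm2 255.35643065499607 r 0.008370097905523476 0.01007701599665025 corner at deg -26.90482981928068 0.030215315666564727
go [ 0.0735 -0.0092 -0.0012] [-0.0007  0.0003 -0.0009] 4.55
```

View pics/w3c.png

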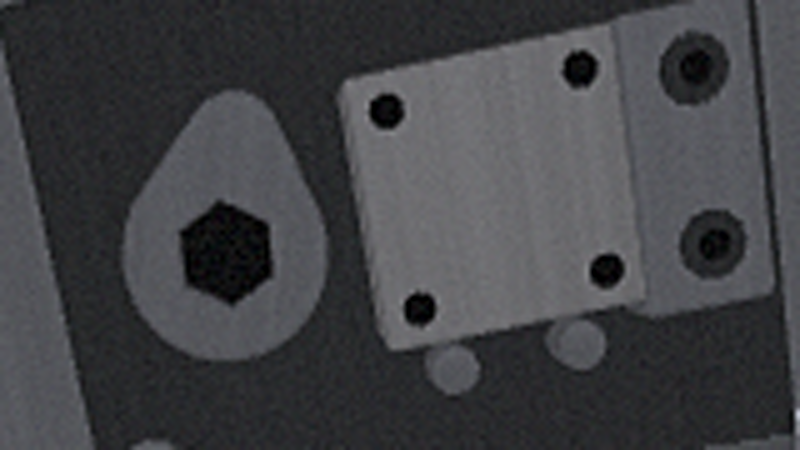

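The crop shows the cam with its nose pointing up the picture, a clean hexagon, and the closed block top. The socket is at (0.5166, 0.0890), with hexagon corners at about -27° modulo 60.

```bash
python3 - <<'E'
from h import *
f=pickle.load(open('w3.pkl','rb')); s=readout.sense(); R=Ro.from_euler('xyz',s['eef_rot'],degrees=True)
for d in(.053,.055,.057): print(d,proj(f,s['ee_pos']+R.apply([d,0,-.013])),proj(f,s['ee_pos']+R.apply([d,0,0.003])))
g=f['image'].max(2); print(g[160:185,325],g[200,285:365])
E
python3 -m creep '[[0.035,-0.004,0,0,0,-0.1],[0.06,-0.008,0.02,0,0,-0.18],[0.0735,-0.009,0.03,0,0,-0.216],[0.0735,-0.009,0.05,0,0,-0.216],[0.0735,-0.009,0.056,0,0,-0.216],[0.0735,-0.009,0.056,0,0,-0.216]]'
python3 - <<'E'
from h import *
togo(.5166,.089,.2,93.2)
f=shot('scene','s4'); print(proj(f,[.5166,.089,.042]),proj(f,[.5166,.089,.064]))
p=proj(f,[.5166,.089,.06]).astype(int)
cv2.imwrite('pics/s4c.png',cv2.resize(f['image'][p[1]-50:p[1]+40,p[0]-60:p[0]+60],None,fx=6,fy=6,interpolation=cv2.INTER_CUBIC)); print(p)
E
```

```text
0.053 [323.4216512  180.28191019] [323.54029143 170.06670186]
0.055 [323.41876122 174.78630679] [323.53829166 165.14222462]
0.057 [323.41584009 169.23146148] [323.53627277 160.17067694]
[83 83 86 85 88 86 83 86 84 81 82 78 44  2 17 19 25 14 18  2 16 14 20 16
 12] [165 157 169 161 161 158 162 162 159 161 158 167 177  86   0   3  25  10
  13  21  17  13  20  10  13  23  18  17  16  17  20  30   7  20  25  17
  19  23  12   5  19  14  13  13  25  15  14  22  15  10  16   1  15   6
  14   8  15  25  19  10   5  20   6  15   0  11  88  84  79  79  81  84
  80  83  76  87 122 229 212 211]
time_s: 5.3
ee_pos: [0.517, 0.089, 0.2004]
eef_rot: [-180.0, 0.0, 93.1]
force: [0.4, 0.5, -2.3]
gripper_width: 0.018
grip_force: 118.4
go [ 0.0001 -0.0004  0.0004] [-0.0004  0.0001 -0.002 ] 5.3
[341.81970535 237.07934616] [342.399627   233.94772629]
[342 234]
```

View pics/s4c.png

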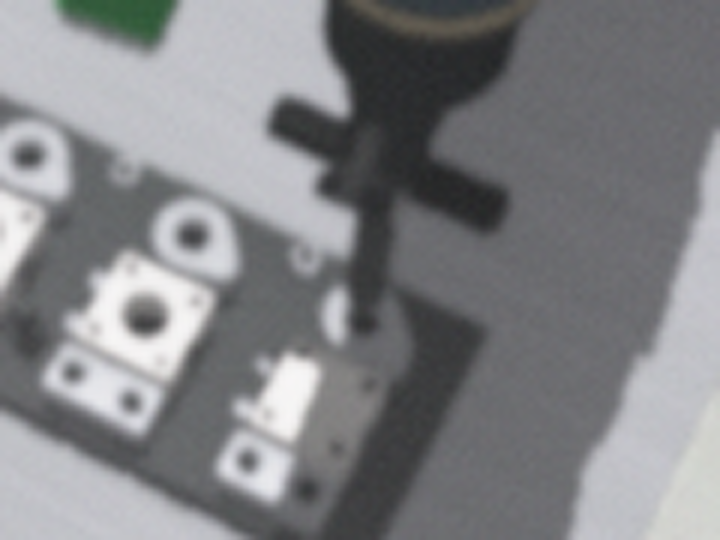

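The crop shows the shank standing just above the socket of the far-right cam, lined up to about a millimetre. I'll lower it and feel for contact.

```bash
python3 -m creep '[[-0.0005,0,0.012,0,0,0],[-0.0005,0,0.017,0,0,0],[-0.0005,0,0.02,0,0,0],[-0.0005,0,0.023,0,0,0],[-0.0005,0,0.025,0,0,0],[-0.0005,0,0.025,0,0,0]]'
```

```text
time_s: 6.1
ee_pos: [0.517, 0.0892, 0.1753]
eef_rot: [-180.0, -0.0, 93.2]
force: [-2.2, 1.5, -2.9]
gripper_width: 0.0176
grip_force: 118.7
```

```bash
python3 -m creep '[[0,-0.0003,0.002,0,0,0],[0,-0.0003,0.004,0,0,0],[0,-0.0003,0.004,0,0,0]]'; python3 -c "
from bench import readout; s=readout.sense(); print(s['wrist_torque'])"
```

```text
time_s: 6.48
ee_pos: [0.5166, 0.0891, 0.171]
eef_rot: [-180.0, -0.0, 93.2]
force: [-1.7, 2.6, -4.5]
gripper_width: 0.0177
grip_force: 118.4
[0.83873167 0.35923157 0.00372727]
```

```bash
python3 -m creep '[[0,0,0.002,0,0,0],[0,0,0.004,0,0,0],[0,0,0.006,0,0,0],[0,0,0.006,0,0,0],[0,0,0.006,0,0,0]]'; python3 -c "
from bench import readout; s=readout.sense(); print(s['wrist_torque'])"
```

```text
time_s: 7.1
ee_pos: [0.5167, 0.0891, 0.1652]
eef_rot: [-180.0, -0.0, 93.2]
force: [-1.7, 3.2, -4.7]
gripper_width: 0.0178
grip_force: 118.3
[ 0.90286114  0.62316025 -0.03103112]
```

```bash
python3 -m creep '[[0,0,0,0,0,0.12],[0,0,0,0,0,0.24],[0,0,0,0,0,0.36],[0,0,0,0,0,0.48],[0,0,0,0,0,0.6],[0,0,0,0,0,0.72],[0,0,0,0,0,0.84],[0,0,0,0,0,0.9],[0,0,0,0,0,0.9]]'; python3 - <<'E'
from h import *
s=readout.sense(); print(s['wrist_torque'])
f=shot('scene','s5'); p=(342,234)
cv2.imwrite('pics/s5c.png',cv2.resize(f['image'][p[1]-50:p[1]+40,p[0]-60:p[0]+60],None,fx=6,fy=6,interpolation=cv2.INTER_CUBIC))
E
```

```text
time_s: 8.22
ee_pos: [0.5172, 0.0888, 0.1654]
eef_rot: [179.9, -0.0, 41.6]
force: [1.1, 0.3, -5.0]
gripper_width: 0.0179
grip_force: 118.3
[ 0.18492665 -0.55560752  0.00300185]
```

View pics/s5c.png

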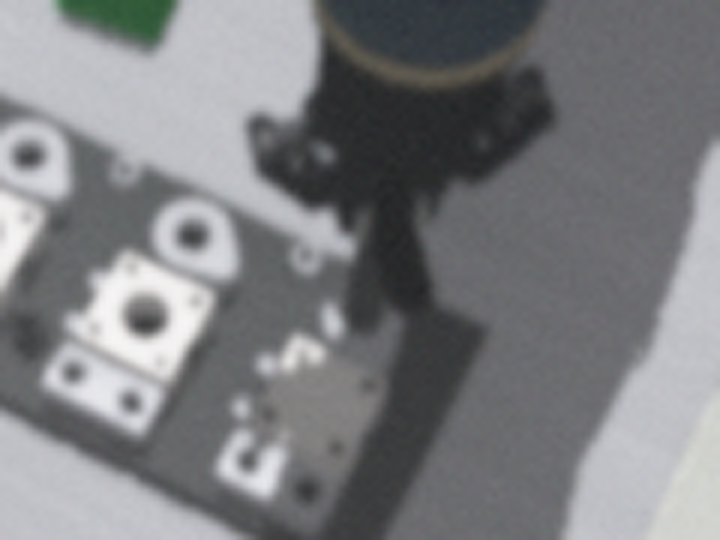

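The crop shows the key still standing in the cam and the block in the arm's shadow. I'll keep turning and watch the twist torque.

```bash
P='from bench import readout; s=readout.sense(); print(s["wrist_torque"],s["eef_rot"][2])'
python3 -m creep '[[0,0,0,0,0,0.06],[0,0,0,0,0,0.12],[0,0,0,0,0,0.12]]'|sed -n 2,4p; python3 -c "$P"
python3 -m creep '[[0,0,0,0,0,0.05],[0,0,0,0,0,0.08],[0,0,0,0,0,0.08]]'|sed -n 2,4p; python3 -c "$P"
```

```text
ee_pos: [0.5171, 0.0888, 0.1655]
eef_rot: [180.0, -0.0, 34.8]
force: [1.7, -0.4, -4.2]
[-0.20332039 -0.77069715 -0.02756283] 34.78779221233555
ee_pos: [0.517, 0.0889, 0.1655]
eef_rot: [180.0, -0.0, 30.2]
force: [2.9, -2.3, -2.9]
[-0.4934557  -1.03192593  0.00721173] 30.187399663187826
```

```bash
P='from bench import readout; s=readout.sense(); print(s["wrist_torque"],s["eef_rot"][2])'
python3 -m creep '[[0,0,0,0,0,0.03],[0,0,0,0,0,0.05],[0,0,0,0,0,0.05]]'|sed -n 4p; python3 -c "$P"
python3 -m creep '[[0,0,0,0,0,0.03],[0,0,0,0,0,0.05],[0,0,0,0,0,0.05]]'|sed -n 4p; python3 -c "$P"
```

```text
force: [3.6, -2.1, -0.5]
[-0.73828763 -1.0698824   0.01096399] 27.249678683670137
force: [2.7, -3.2, 1.2]
[-0.92566083 -1.15615659  0.03816506] 24.371433634612757
```

```bash
P='from bench import readout; s=readout.sense(); print(s["wrist_torque"],s["eef_rot"][2],s["ee_pos"])'
for i in 1; do python3 -m creep '[[0,0,0,0,0,0.02],[0,0,0,0,0,0.04],[0,0,0,0,0,0.04]]'|sed -n 4p; python3 -c "$P"; done
python3 -m creep '[[0,0,0,0,0,0.02],[0,0,0,0,0,0.04],[0,0,0,0,0,0.04]]'|sed -n 4p; python3 -c "$P"
```

```text
force: [3.5, -2.1, 0.7]
[-1.01625168 -1.24722521  0.03407242] 22.080868047282927 [0.51684176 0.08903808 0.16538314]
force: [4.3, -3.3, 0.9]
[-1.13111211 -1.22492394  0.12833886] 19.7782457191708 [0.5167781  0.08899657 0.16530344]
```

```bash
P='from bench import readout; s=readout.sense(); print(s["wrist_torque"],s["eef_rot"][2],s["ee_pos"])'
python3 -m creep '[[0,0,0,0,0,0.02],[0,0,0,0,0,0.03],[0,0,0,0,0,0.03]]'|sed -n 4p; python3 -c "$P"
python3 -m creep '[[0,0,0,0,0,0.02],[0,0,0,0,0,0.03],[0,0,0,0,0,0.03]]'|sed -n 4p; python3 -c "$P"
```

```text
force: [3.7, -3.4, 0.5]
[-1.17252224 -1.20675787  0.21453563] 18.07465385496765 [0.51672854 0.08899334 0.1652365 ]
force: [4.3, -3.7, 0.1]
[-1.24330794 -1.18407254  0.25640404] 16.35522721653918 [0.51672879 0.08894469 0.16522841]
```

```bash
P='from bench import readout; s=readout.sense(); print(s["wrist_torque"],s["eef_rot"][2],s["ee_pos"])'
python3 -m creep '[[0,0,0,0,0,0.02],[0,0,0,0,0,0.03],[0,0,0,0,0,0.03],[0,0,0,0,0,0.03]]'|sed -n 4p; python3 -c "$P"
```

```text
force: [3.9, -3.5, 0.2]
[-1.21053582 -1.23126059  0.31352737] 14.648284656140582 [0.51669234 0.08895361 0.1652201 ]
```

```bash
P='from bench import readout; s=readout.sense(); print(s["wrist_torque"],s["eef_rot"][2],s["ee_pos"])'
python3 -m creep '[[0,0,0,0,0,0],[0,0,0,0,0,-0.04],[0,0,0,0,0,-0.07],[0,0,0,0,0,-0.07]]'|sed -n 4p; python3 -c "$P"
python3 -m creep '[[0,0,0,0,0,-0.03],[0,0,0,0,0,-0.06],[0,0,0,0,0,-0.06]]'|sed -n 4p; python3 -c "$P"
```

```text
force: [3.8, -2.7, -0.8]
[-0.97615252 -1.2623874   0.08607022] 18.676342383561586 [0.51667343 0.08900109 0.16513453]
force: [4.0, -2.3, -4.9]
[-0.8518365  -1.15783981 -0.04158043] 22.129250599059876 [0.51659119 0.08904846 0.1650957 ]
```

```bash
python3 -m creep '[[0,0,-0.004,0,0,0.01],[0,0,-0.008,0,0,0.01],[0,0,-0.014,0,0,0.01],[0,0,-0.03,0,0,0.01],[0,0,-0.06,0,0,0.01],[0,0,-0.092,0,0,0.01],[0,0,-0.092,0,0,0.01]]'; python3 - <<'E'
from h import *
togo(.517,.015,.257,80.8); print(readout.sense()['qpos'])
E
```

```text
time_s: 13.52
ee_pos: [0.5174, 0.0895, 0.2595]
eef_rot: [-180.0, -0.2, 21.5]
force: [-0.0, 0.2, -3.6]
gripper_width: 0.0174
grip_force: 118.7
go [-0.0278  0.0692  0.0024] [ 0.0016 -0.0031 -1.0342] 13.525
[9.79002795e+00 1.49430774e+01 3.60795078e+00 7.84794589e+01
 4.51837073e-02 1.68246923e+02]
```

```bash
python3 -m creep '[[0,0.01,0,0,0,-0.18],[-0.006,0.02,0,0,0,-0.36],[-0.012,0.035,0,0,0,-0.54],[-0.018,0.05,0,0,0,-0.72],[-0.025,0.06,0,0,0,-0.9],[-0.028,0.069,0.002,0,0,-1.034],[-0.028,0.069,0.002,0,0,-1.034],[-0.028,0.069,0.002,0,0,-1.034]]'; python3 - <<'E'
from h import *
f=shot('wrist','w6'); cv2.imwrite('pics/w6c.png',cv2.resize(f['image'][40:300,250:450],None,fx=2.3,fy=2.3,interpolation=cv2.INTER_CUBIC))
E
```

```text
time_s: 14.52
ee_pos: [0.5158, 0.015, 0.2549]
eef_rot: [-179.9, -0.0, 80.6]
force: [0.1, -0.1, -3.7]
gripper_width: 0.0177
grip_force: 118.5
```

View pics/w6c.png

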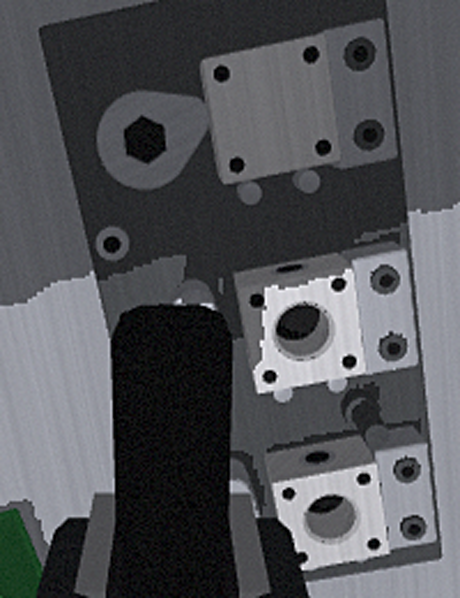

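The cam now touches the block with its nose, at crop (208,112), and the block sits flush on its rear stop with no gap. I'll check the cam angle from the hexagon's rotation.

```bash
python3 - <<'E'
from h import *
f=pickle.load(open('w6.pkl','rb')); g=f['image'].max(2)
U=8; x0,y0=int(250+145/2.3)-17,int(40+139/2.3)-16
roi=cv2.resize(g[y0:y0+33,x0:x0+35],None,fx=U,fy=U,interpolation=cv2.INTER_CUBIC)
m=(roi<40).astype(np.uint8); c=[c for c in cv2.findContours(m,0,1)[0] if cv2.pointPolygonTest(c,(17*U,16*U),False)>=0][0]
p=(c[:,0,:]+.5)/U-.5+[x0,y0]; W=np.array([ray(f,q,.042) for q in p])[:,:2]
M=cv2.moments(c); cen=ray(f,((M['m10']/M['m00']+.5)/U-.5+x0,(M['m01']/M['m00']+.5)/U-.5+y0),.042)
d=W-cen[:2]; r=np.hypot(*d.T); a=np.arctan2(d[:,1],d[:,0]); A=np.linspace(-np.pi,np.pi,720,endpoint=False); o=np.argsort(a)
F=(np.interp(A,a[o],r[o],period=2*np.pi)*np.exp(-6j*A)).mean(); c6=np.degrees(np.angle(F))/6
print(cen,c6,'turned',[np.radians(-26.75-c6+k*60) for k in(0,1,2)])
togo(.4194,-.3025,.257,80.8)
E
```

```text
[0.51664333 0.08900236 0.042     ] -26.620962560926188 turned [np.float64(-0.0022521281701796065), np.float64(1.0449454230264181), np.float64(2.092142974223016)]
go [-0.329  -0.0436 -0.002 ] [-0.0007 -0.0002 -0.0027] 14.575
```

```bash
python3 - <<'E'
from h import *
print(readout.sense()['wrist_torque'])
f=pickle.load(open('w3.pkl','rb')); g=cv2.GaussianBlur(f['image'],(3,3),0).max(2)
m=np.zeros_like(g); m[64:124,290:337]=(g>62)[64:124,290:337]; c=max(cv2.findContours(m,0,1)[0],key=cv2.contourArea)
W=np.array([ray(f,q,.042)[:2] for q in c[:,0,:].astype(float)]); C=np.array([.5166,.089])
M=cv2.moments(((W-C)*1e5).astype(np.float32).reshape(-1,1,2)); v=np.array([M['m10'],M['m01']])/M['m00']/1e5
r=np.linalg.norm(W-C,axis=1); print('centroid dir',np.degrees(np.arctan2(v[1],v[0])),v,'rmax',r.max(),'tip dir',np.degrees(np.arctan2(*(W[r>r.max()-.0015]-C).mean(0)[::-1])))
a,b=ray(f,(408.8,63.4),.05),ray(f,(412.6,98.6),.05); d=a-b; print('stop y dir',np.degrees(np.arctan2(d[1],d[0]))-90)
# blocks/stop pair seen in both wrist views: plate long edge, left
for n in('w3','w6'):
    f=pickle.load(open(n+'.pkl','rb'))
    g=cv2.GaussianBlur(f['image'],(3,3),0).max(2).astype(int)
    P=[]
    for row in range(60,130,3):
        seg=g[row,265:300]; k=int(np.argmin(np.diff(seg[::1],n=1))); P.append(ray(f,(265+k+.5,row),.016)[:2])
    P=np.array(P); k=np.polyfit(P[:,1],P[:,0],1); res=P[:,0]-np.polyval(k,P[:,1]); q=abs(res)<.003; k=np.polyfit(P[q,1],P[q,0],1); print(n,'edge yaw',-np.degrees(np.arctan(k[0])),q.sum(),len(q))
E
```

```text
[-0.00160152 -0.03883719 -0.02882902]
centroid dir 80.73901614524063 [0.00042532 0.00260844] rmax 0.02933877532495682 tip dir 76.18124475926402
stop y dir 1.883786673750791
w3 edge yaw 1.8360779870553159 24 24
w6 edge yaw 1.8968123348316135 24 24
```

```bash
python3 - <<'E'
from h import *
y=np.radians(1.87); ex=np.array([np.cos(y),np.sin(y)]); C=np.array([.5166,.089])
for n in('w3','w6'):
    f=pickle.load(open(n+'.pkl','rb')); g=cv2.GaussianBlur(f['image'],(3,3),0).max(2).astype(float); D=[]
    for yy in (-.015,-.01,.01,.015):   # scan the block's front and rear top edges along nest x
        t=np.arange(.022,.09,.0004); prof=[]
        for s in t:
            q=C+s*ex+yy*np.array([-ex[1],ex[0]]); px=proj(f,[*q,.05]); prof.append(cv2.getRectSubPix(g.astype(np.float32),(1,1),tuple(map(float,px)))[0,0])
        d=np.diff(prof); i=np.argmax(d[:40]); k=100+np.argmin(d[100:160]); D.append((t[i]*1e3,t[k]*1e3))
    print(n,np.round(D,1).tolist())
    m=np.zeros((400,640),np.uint8); m[60:124,286:345]=(g>62)[60:124,286:345]
    # nose direction: flank edges by polar radius about the pivot
    a=np.radians(np.arange(-60,140,1.)); R=[]
    for q in a:
        rr=np.arange(.012,.034,.0003); v=[cv2.getRectSubPix(g.astype(np.float32),(1,1),tuple(map(float,proj(f,[C[0]+r*np.cos(q),C[1]+r*np.sin(q),.042]))))[0,0] for r in rr]
        b=np.nonzero(np.array(v)<58)[0]; R.append(rr[b[0]] if len(b) else .034)
    R=np.array(R)*1e3; print('radius@deg',{int(round(np.degrees(q))):round(float(r),1) for q,r in zip(a[::5],R[::5])})
E
```

```text
w3 [[36.4, 67.2], [26.0, 76.8], [25.6, 76.4], [25.6, 84.4]]
radius@deg {-60: 20.7, -55: 20.7, -50: 20.4, -45: 20.4, -40: 20.4, -35: 20.4, -30: 20.4, -25: 20.4, -20: 20.1, -15: 20.1, -10: 20.1, -5: 20.1, 0: 20.1, 5: 20.1, 10: 20.1, 15: 20.1, 20: 20.1, 25: 20.1, 30: 20.4, 35: 21.0, 40: 21.6, 45: 22.8, 50: 23.7, 55: 25.2, 60: 27.0, 65: 28.5, 70: 29.7, 75: 30.0, 80: 30.0, 85: 29.1, 90: 27.9, 95: 26.4, 100: 24.6, 105: 23.4, 110: 22.5, 115: 21.6, 120: 21.0, 125: 20.7, 130: 20.4, 135: 20.4}
w6 [[37.6, 69.6], [27.2, 78.0], [28.4, 85.6], [27.2, 84.4]]
radius@deg {-60: 20.7, -55: 20.7, -50: 20.4, -45: 20.4, -40: 20.4, -35: 20.7, -30: 21.0, -25: 21.3, -20: 22.2, -15: 23.1, -10: 24.3, -5: 25.8, 0: 34.0, 5: 34.0, 10: 34.0, 15: 34.0, 20: 34.0, 25: 29.1, 30: 27.6, 35: 25.8, 40: 24.3, 45: 22.8, 50: 21.9, 55: 21.3, 60: 20.7, 65: 20.4, 70: 20.1, 75: 19.8, 80: 20.1, 85: 20.1, 90: 20.1, 95: 20.1, 100: 20.1, 105: 20.1, 110: 20.1, 115: 20.1, 120: 20.1, 125: 20.1, 130: 20.4, 135: 20.4}
```

The cam's symmetry axis puts it at about 1.13–1.17 rad and the block moved about 1.7 mm to its stop, so it is clamped. Now the key goes back.

```bash
python3 -m creep '[[-0.05,-0.006,0,0,0,0],[-0.1,-0.013,0,0,0,0],[-0.15,-0.02,0,0,0,0],[-0.2,-0.027,0,0,0,0],[-0.25,-0.033,0,0,0,0],[-0.3,-0.04,0,0,0,0],[-0.329,-0.0436,0,0,0,0],[-0.329,-0.0436,0,0,0,0],[-0.329,-0.0436,0,0,0,0]]'; python3 - <<'E'
from h import *
togo(.4194,-.3025,.21,80.8)
E
```

```text
time_s: 15.7
ee_pos: [0.4205, -0.3026, 0.2552]
eef_rot: [-180.0, -0.0, 80.7]
force: [1.3, 0.7, -3.3]
gripper_width: 0.0177
grip_force: 118.5
go [-0.0001 -0.0011  0.0452] [-0.0001 -0.0004 -0.0012] 15.7
```

```bash
python3 -m creep '[[0,-0.001,0.02,0,0,0],[0,-0.001,0.045,0,0,0],[0,-0.001,0.057,0,0,0],[0,-0.001,0.065,0,0,0],[0,-0.001,0.07,0,0,0],[0,-0.001,0.07,0,0,0]]'
```

```text
time_s: 16.45
ee_pos: [0.4194, -0.303, 0.1855]
eef_rot: [180.0, 0.0, 80.8]
force: [-0.2, -0.6, -2.6]
gripper_width: 0.0177
grip_force: 118.4
```

Entering freely. I'll continue to the bottom, release, and retreat.

```bash
python3 -m creep '[[0,0,0.01,0,0,0],[0,0,0.02,0,0,0],[0,0,0.03,0,0,0],[0,0,0.035,0,0,0],[0,0,0.0365,0,0,0],[0,0,0.0365,0,0,0]]'; python3 -m creep '[[0,0,0,0,0,0],[0,0,0,0,0,0],[0,0,0,0,0,0],[0,0,0,0,0,0]]' 0.7; python3 -m creep '[[0,0,-0.02,0,0,0],[0,0,-0.05,0,0,0],[0,0,-0.1,0,0,0],[0,0,-0.15,0,0,0],[0,0,-0.15,0,0,0],[0,0,-0.15,0,0,0],[0,0,-0.15,0,0,0]]'; python3 - <<'E'
from h import *
f=shot('wrist','w7'); g=shot('scene','s7'); print(proj(f,[.419,-.3025,.159]))
a=cv2.resize(f['image'],(480,300)); b=cv2.resize(g['image'][80:300,180:400],(300,300)); cv2.imwrite('pics/fin.png',np.hstack([a,b]))
E
```

```text
time_s: 17.2
ee_pos: [0.4194, -0.3031, 0.1489]
eef_rot: [180.0, 0.0, 80.8]
force: [-0.2, 0.1, -2.9]
gripper_width: 0.0176
grip_force: 118.5
time_s: 17.7
ee_pos: [0.4193, -0.303, 0.1489]
eef_rot: [180.0, 0.0, 80.8]
force: [0.6, -0.5, 0.1]
gripper_width: 0.0596
grip_force: 0.0
time_s: 18.58
ee_pos: [0.4189, -0.3027, 0.2976]
eef_rot: [-179.9, -0.1, 80.8]
force: [-0.2, -0.2, 0.0]
gripper_width: 0.0595
grip_force: 0.0
[324.24107087 195.07081953]
```

View pics/fin.png

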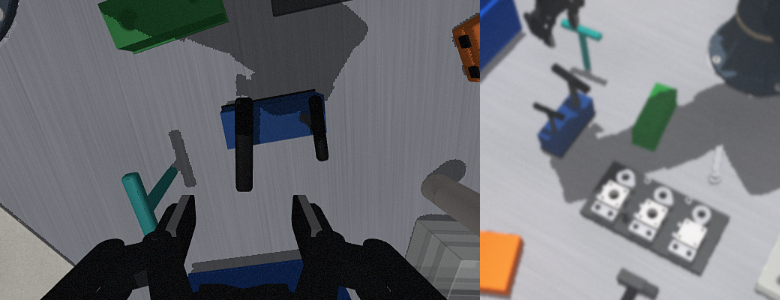

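The final picture shows the large key upright in its stand, with its bar at (244,143) as at the start. The gripper is clear, the undrilled block's cam is turned onto it, and the others look unchanged.

```bash
python3 -c "
from bench import workorder; print(workorder.hand_in())"
```

```text
the job is handed in; nothing more can be done
None
```

I clamped the undrilled block in nest 1 against its rear stop, with the cam at about 1.13–1.17 rad by camera. I put the large key back upright in its stand hole and handed the job in at about 18.7 s; no verdict came back, and the clamping force is inferred from the cam angle and turning torque, not measured directly.

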